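# Thread the lock pin through the guard slides

### The job

Lock out the lathe's guard slides for service: lift the red-knobbed lock pin out of its wooden holder and thread it straight down through the three coloured sliding tongues of the lock post and into the socket in its base, until its collar sits flat on the yellow top tongue, then let go. The tongues have drifted out of line with one another, so feel for each hole in turn and ease the tongues across with the pin; push gently, never force the pin, and leave everything else on the bench where it is.

Things in the scene. Friction and masses are not known exactly. Their poses are not given: they have to be found in the camera images.
- pin_knob (a point): Centre of the lock pin's round red knob (22 mm across, 40 mm tall), the place to grip, from above; z runs up the pin. The pin stands upright in its wooden holder at the start; it weighs 130 to 235 g.
- pin_collar (a point): Centre of the underside of the lock pin's steel collar (32 mm across, 5 mm thick), 25 mm below the knob's centre; z runs up the pin. Below it is a round steel shank 14 mm across and 76 mm long, its last 3 mm tapering to a flat nose 11 mm across.
- pin_tip (a point): Centre of the lock pin's flat nose, its lower end, 101 mm below the knob's centre.
- post_top (a point): Lock post: grey steel bracket fixed to the bench, 130 x 150 mm on plan, 90 mm high, with three flat tongues one above the other. This point is on the axis of the socket in its base, level with the top face of the yellow top tongue (90 mm above the bench); x runs across the tongues, y along them (the way they slide), z up. The pin is home when its tip is 76 mm below here.
- post_mid (a point): On the same axis, level with the top face of the green middle tongue, 20 mm below the yellow one's. Each tongue is 10 mm thick, 72 mm wide, 130 mm long, with a slot-like hole at its middle: 15.6 mm along y, 21.6 mm along x. A nose within 2 mm of a hole's centre along y slips in and draws the tongue along; farther off it lands on the flat.
- post_low (a point): On the same axis, level with the top face of the blue lowest tongue, 20 mm below the green one's. Each tongue slides along y only, with some friction: about 1.5 N moves it and it stays where it is left, with stops 8.5 mm either side of centre. Each starts with its hole up to 7.5 mm off the socket axis along y, either way, by its own unknown amount.
- socket (a point): Centre of the mouth of the socket, a round hole 15.6 mm across and 20 mm deep in the post's base block, 20 mm below the blue tongue's top face; it does not move. Tongues and socket are spoilt by more than 40 N from the pin, down or sideways.
- holder: Wooden block fixed to the bench, 70 x 130 mm on plan, 60 mm high, origin at the centre of its underside. The lock pin stands loosely in a hole 52 mm deep, 35 mm from the origin along the block's -y; a short dark drift punch stands in a smaller hole 40 mm from the origin along +y.
- punch_mid (a point): Middle of the dark steel drift punch (10 mm across, 75 mm long) that stands in the other hole of the wooden holder; to be left there.
- spray: Aerosol can, 54 mm across, 170 mm tall, standing; a bystander, to be left alone.
- wrench: Steel spanner lying flat; a bystander, to be left alone.
- driver: Screwdriver lying flat; a bystander, to be left alone.
- chuck_key: T-shaped steel chuck key lying flat, 90 mm; a bystander, to be left alone.
- brass: Brass round offcut, 38 mm across, 35 mm tall; a bystander, to be left alone.
- jar: Amber jar with a black lid, 68 mm across, 90 mm tall; a bystander, to be left alone.
- collet: Steel collet, 26 mm across, 45 mm tall; a bystander, to be left alone.
Mind the look-alikes: they are no part of the job. Of the things like the part that bears pin_knob, leave any that is green; of the rest the larger one is meant.

How it is judged:
By the outcome, as a careful person would: the job done as asked, in the order asked, and still so for the second after the job is handed in, with the robot touching nothing.
It also fails if it takes over 64 s, if anything falls off the work surface, if the arm or the gripper's body presses on something with over 40 N, if the wrist force passes 120 N, or if a joint passes its speed limit or range.

### The arm

A 6-joint arm with a two-finger parallel gripper is mounted at the origin on the work surface. World frame = base frame: x ahead of the robot, y to its left, z up, the work surface at z = 0. Lengths are in m, angles in degrees, forces in N, time in s.
With the tool pointing down it reaches from about 0.35 to 0.725 m from the base axis. Payload 6 kg.
Tool frame: the origin (TCP) lies at the centre of the arm's flange, where the gripper is bolted on; the fingertips stand 173 mm ahead of it and the grasp point (between the pads) lies 155 mm ahead of it (arm.hold_point_z is the distance from the TCP to the grasp point, in m); z points along the fingers, y is the line along which they close (so a half turn about z gives the same grasp; the last joint's range is limited). The gripper opens to 85 mm and grips with 20 to 120 N. Pads are 22 mm wide; open, the fingers measure 114 mm over their backs; the gripper's body (76 mm by 85 mm) begins 54 mm behind the grasp point. The pads swing forward as they close: fully open they stand 13 mm farther back than shut.
Start: joints at [-49.005, 2.303, 4.859, 0, -92.561, -19.12], TCP at [0.224, -0.557, 0.405] pointing down, gripper open.
Joint ranges: [-146.85, 146.85], [-73.84, 115.35], [-62.03, 85.46], [-188.31, 113.3], [-161.28, -10.13], [-171.36, 171.36]. Speed limits (degrees/s): [147.25, 147.25, 172.46, 180, 180, 180].

### API

Orientations are given as [roll, pitch, yaw] about the fixed x, y, z axes, in that order (R = Rz(yaw) Ry(pitch) Rx(roll)).
In Python, from plant import telemetry, eyes, arm gives the robot as it stands.
- The arm moves only by the tool arm_command, never from a script. Its argument "commands" is a list that holds one entry, the list of rows, each a list of 7 numbers: the opening, from -1 (shut) to 1 (fully open), then the shift along the tool's x, y, z in mm, then the turn, a rotation vector about the tool's x, y, z in rad. A call has exactly 10 rows; each row is the pose to reach, as a shift and turn from the pose commanded when the call began, along the tool's axes at that moment; what a row does not reach only later rows make up. A row lasts 1/12 s, in which the tool goes at most 41.7 mm and 7.16 degrees, less where a joint would pass 70% of its speed; a pose out of reach is approached as far as the arm can. A call with a gripper value outside its range is refused whole. The fingers move at their own pace and stop on an object; the grip force is fixed at half the most. Time passes only in rows, so rows that repeat a pose let the fingers close, or fill a call up. It gives the time, the measured TCP pose, the force, the opening and the grip force at its end, in the units of the state.
- telemetry.state(): the state, without advancing time (a new reading comes with each control period).
- eyes.snapshot(name): name is "scene" or "top" or "wrist"; returns the picture (420x560x3 uint8, red, green, blue); there is no depth.
- eyes.get_calibration(name): a dict with "vertical_fov" (degrees; the focal length in pixels is half the picture's height over the tangent of half this angle, whatever the lens; pixels are square), "cx", "cy" (the principal point, pixels), "D" ([k1, k2, p1, p2, k3] as OpenCV has them; the pictures are not rectified), "view" (4x4, takes a point from world to camera coordinates). Camera axes: x right, y up, looking along -z (the intrinsics and any distortion apply to the point x, -y, -z); pixel columns grow to the right and rows downward; lengths in m; the calibration is good to about 2 mm. A picture is of the moment at which its call begins: read the wrist's pose just before it. get_calibration takes no time and is no camera call; for the wrist camera it gives the pose at the moment of the call.
- arm.sign_off(): hands the job in; it is judged then, once.
The state is a dict: "time_s": time; "qpos": joint angles; "joint_velocities": joint speeds; "joint_torque": joint torques, N m; "eef_pos": TCP position; "eef_rot": TCP orientation; "contact_force": force on the tool from outside, world axes, zero at the start; "wrist_torque": the same for the moment, N m; "width": finger opening in m; "gripper_force": force on a finger pad.
Only numpy, scipy, OpenCV 4.12 (cv2) and the standard library are available. Lean on these libraries where they do the work, as an engineer would, in place of code of your own. Each camera call takes 0.05 s, during which the arm holds its last target. There are 200 camera calls.

## Working session

There is one attempt and no reset: what is moved stays moved. The work goes in short steps, Python scripts to look and compute and a tool call to move; the robot and the scene stay as the last step left them, time stands still between calls to the robot, and variables do not carry over. Pictures are saved under pics/ and viewed, at most 10 in all, crops included, and the job is handed in when it is done.

Besides the shell and the picture viewer there is one more tool, called by a JSON object that holds its "fn" and its "kwargs". arm_command: Moves the arm, as the interface text tells. Its arguments: {"type":"object","properties":{"commands":{"type":"array"}},"required":["commands"]}

```bash
mkdir -p pics; ls; python3 - <<'E'
from plant import telemetry, eyes, arm
import cv2,numpy as np
s=telemetry.state(); print({k:np.round(v,3).tolist() for k,v in s.items()}, arm.hold_point_z)
for n in ("scene","top"):
    im=eyes.snapshot(n); cv2.imwrite(f"pics/{n}0.png",im[:,:,::-1]); c=eyes.get_calibration(n)
    print(n,c["vertical_fov"],c["cx"],c["cy"],c["D"],np.round(c["view"],3).tolist())
a=cv2.imread("pics/scene0.png");b=cv2.imread("pics/top0.png")
E
```

```text
pics
{'time_s': 0.0, 'qpos': [-49.004, 2.338, 4.802, -0.027, -92.562, -19.12], 'joint_velocities': [-0.124, 0.004, -0.007, 0.032, -0.022, 0.036], 'joint_torque': [-0.001, -36.82, 34.74, 6.932, -0.006, 0.0], 'eef_pos': [0.224, -0.557, 0.404], 'eef_rot': [179.898, -0.007, -158.123], 'contact_force': [0.238, 0.371, -0.134], 'wrist_torque': [-0.02, 0.002, -0.017], 'gripper_force': 0.0, 'width': 0.085} 0.1547
scene 46.05497882567316 288.5580281997628 212.2531951840857 [-0.05016446  0.          0.          0.          0.        ] [[-0.681, 0.732, -0.004, 0.39], [-0.525, -0.484, 0.7, 0.258], [0.511, 0.479, 0.714, -1.56], [0.0, 0.0, 0.0, 1.0]]
top 48.16138506617145 268.5759934994289 208.1412124802918 [-0.05653649  0.          0.          0.          0.        ] [[0.133, -0.991, -0.002, -0.064], [0.968, 0.129, 0.215, -0.571], [-0.213, -0.031, 0.977, -1.171], [0.0, 0.0, 0.0, 1.0]]
```

View pics/scene0.png

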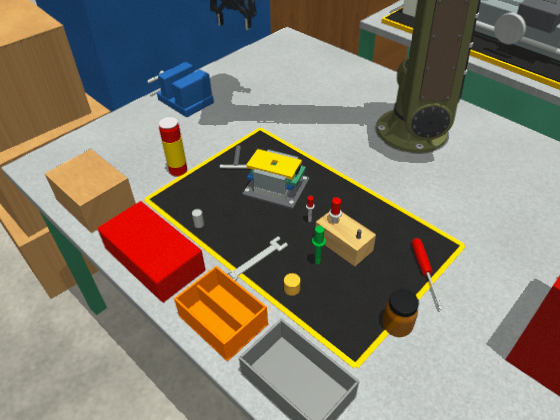

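View pics/top0.png

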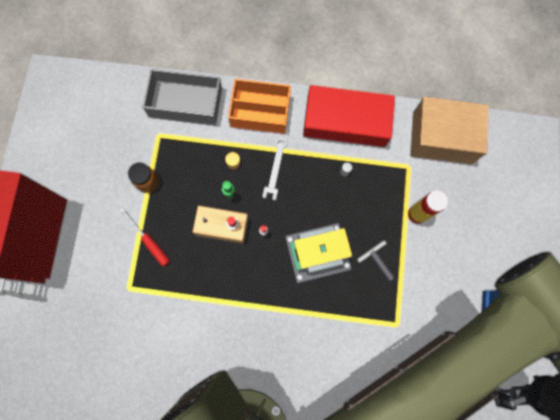

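The scene view shows the red-knobbed pin in the holder at (336,207), a small red look-alike at (310,203), a green one at (319,240) and the post's yellow tongue at (275,163). In the top view the pin knob is at (233,223) and the hole in the yellow tongue at (323,248).

```bash
cat > h.py <<'E'
from plant import telemetry, eyes, arm
import cv2,numpy as np
from scipy.spatial.transform import Rotation as R
def cam(n):
    c=eyes.get_calibration(n); f=210/np.tan(np.radians(c["vertical_fov"]/2))
    K=np.array([[f,0,c["cx"]],[0,f,c["cy"]],[0,0,1.]]); return K,np.array(c["D"],float),np.array(c["view"])
def ray(C,px):
    K,D,V=C; p=cv2.undistortPoints(np.array(px,float).reshape(-1,1,2),K,D).reshape(-1,2)
    d=np.c_[p[:,0],-p[:,1],-np.ones(len(p))]@V[:3,:3]; return -V[:3,:3].T@V[:3,3], d/np.linalg.norm(d,axis=1)[:,None]
def onz(C,px,z):
    o,d=ray(C,px); return o+d*((z-o[2])/d[:,2])[:,None]
def tri(obs): # [(C,px)]
    A=np.zeros((3,3));b=np.zeros(3);L=[]
    for C,px in obs:
        o,d=ray(C,px);P=np.eye(3)-np.outer(d[0],d[0]);A+=P;b+=P@o;L.append((o,P))
    x=np.linalg.solve(A,b); return x,[float(np.linalg.norm(P@(x-o))) for o,P in L]
def proj(C,X):
    K,D,V=C;q=np.atleast_2d(X)@V[:3,:3].T+V[:3,3];q=q*[1,-1,-1]
    return cv2.projectPoints(q,np.zeros(3),np.zeros(3),K,D)[0].reshape(-1,2)
def mask(im,col):
    h,s,v=cv2.split(cv2.cvtColor(im,cv2.COLOR_RGB2HSV))
    m={'red':((h<8)|(h>172))&(s>150)&(v>70),'yellow':(h>24)&(h<34)&(s>150)&(v>120),'green':(h>45)&(h<85)&(s>100)&(v>50),
       'blue':(h>100)&(h<128)&(s>100)&(v>50),'wood':(h>10)&(h<22)&(s>50)&(v>120)}[col]
    return m.astype(np.uint8)
def blobs(m,amin=15):
    n,l,st,ce=cv2.connectedComponentsWithStats(m); return [(ce[i].round(1).tolist(),st[i].tolist()) for i in range(1,n) if st[i][4]>=amin],l
def totool(dx): # world vector -> tool mm, current measured pose
    s=telemetry.state(); return R.from_euler('xyz',s["eef_rot"],degrees=True).inv().apply(dx)*1000
E
python3 - <<'E'
from h import *
ims={n:cv2.imread(f"pics/{n}0.png")[:,:,::-1].copy() for n in("scene","top")}
C={n:cam(n) for n in ims}
for n in ims:
    for c in('red','yellow','green','wood'):
        print(n,c,[(b[0],b[1][:5]) for b in blobs(mask(ims[n],c))[0] if b[1][4]<3000])
x,e=tri([(C['scene'],(335.5,205)),(C['top'],(233,222))]);print('knob',x,e)
print('knob z.109',onz(C['top'],[(233,222)],.109),onz(C['scene'],[(336,206)],.109))
print('hole',onz(C['top'],[(323,248)],.09),onz(C['scene'],[(275,163)],.09),tri([(C['scene'],(275,163)),(C['top'],(323,248))]))
m=mask(ims['top'],'yellow');m[:225]=0;m[270:]=0;m[:,:290]=0;m[:,355:]=0
cn=max(cv2.findContours(m,0,2)[0],key=cv2.contourArea)[:,0]
print(cv2.minAreaRect((onz(C['top'],cn,.09)[:,:2]*1000).astype(np.float32)))
E
```

```text
scene red [([170.0, 134.0], [159, 124, 21, 19, 259]), ([177.7, 170.2], [169, 164, 18, 12, 127]), ([310.2, 200.6], [307, 195, 7, 12, 61]), ([335.6, 205.4], [331, 197, 10, 18, 149]), ([421.3, 255.9], [411, 238, 22, 38, 407])]
scene yellow [([388.1, 16.0], [383, 11, 13, 10, 26]), ([505.5, 62.8], [470, 49, 75, 29, 99]), ([552.6, 80.4], [546, 78, 14, 6, 17]), ([295.2, 205.9], [144, 128, 321, 155, 1969]), ([174.3, 153.7], [163, 140, 23, 28, 453]), ([274.0, 162.4], [247, 149, 55, 28, 830]), ([317.3, 328.1], [239, 274, 150, 94, 1088]), ([292.0, 282.1], [286, 279, 13, 7, 36]), ([422.4, 290.6], [416, 282, 14, 18, 101])]
scene green [([366.2, 44.3], [358, 29, 17, 32, 382]), ([408.0, 51.5], [407, 47, 3, 10, 20]), ([296.3, 176.5], [286, 165, 20, 21, 156]), ([78.0, 269.6], [41, 213, 65, 101, 1388]), ([318.3, 242.7], [312, 226, 14, 39, 334])]
scene wood [([22.9, 20.7], [0, 0, 63, 47, 1904]), ([48.2, 115.6], [0, 28, 110, 137, 2359]), ([6.6, 73.0], [3, 66, 8, 16, 22]), ([17.4, 97.2], [15, 92, 6, 11, 17]), ([22.4, 124.4], [20, 118, 7, 14, 20]), ([86.1, 177.0], [45, 149, 89, 61, 2570]), ([33.6, 245.3],
[... 1061 characters left out ...]
4], [291, 244, 9, 25, 51])]
top wood [([259.1, 104.3], [228, 78, 63, 54, 2702]), ([233.7, 164.7], [227, 161, 13, 6, 15]), ([223.3, 223.0], [192, 205, 56, 37, 629]), ([409.0, 212.1], [408, 206, 5, 14, 18]), ([204.8, 219.6], [202, 215, 7, 9, 39])]
knob [0.51591569 0.09660998 0.10953328] [0.0023952020190971526, 0.0023952020190972753]
knob z.109 [[0.51737896 0.09469939 0.109     ]] [[0.51595776 0.10128523 0.109     ]]
hole [[ 0.48483303 -0.137981    0.09      ]] [[ 0.48393598 -0.13120899  0.09      ]] (array([ 0.48335018, -0.13585457,  0.0877166 ]), [0.002927265179878031, 0.0029272651798778605])
((485.9593200683594, -137.58946228027344), (73.0208740234375, 131.26699829101562), 20.93768882751465)
```

```bash
python3 - <<'E'
from h import *
s=telemetry.state();C=cam("wrist");V=C[2];o=-V[:3,:3].T@V[:3,3]
Rt=R.from_euler('xyz',s["eef_rot"],degrees=True)
print('cam in tool',Rt.inv().apply(o-s["eef_pos"]),'dir',Rt.inv().apply(-V[2,:3]),'up',Rt.inv().apply(V[1,:3]),C[0][0,0],C[1])
print(totool(np.array([.484,-.137,.42])-s["eef_pos"]),totool(np.array([.515,.097,.40])-s["eef_pos"]))
E
```

```text
cam in tool [0.08106766 0.00148407 0.03120005] dir [-3.13774306e-01 -3.95553917e-04  9.49497514e-01] up [ 9.49497587e-01 -2.69393090e-04  3.13774217e-01] 377.56150018959625 [-0.06268437  0.          0.          0.          0.        ]
[-398.0292474   292.54430261  -15.80316594] [-513.98793877  498.11242909    4.50267732]
```

{"fn": "arm_command", "kwargs": {"commands": [[[1,-33,24,-2,0,0,0],[1,-66,48,-4,0,0,0],[1,-99,73,-5,0,0,0],[1,-132,97,-6,0,0,0],[1,-165,121,-7,0,0,0],[1,-198,145,-8,0,0,0],[1,-231,170,-9,0,0,0],[1,-264,194,-10,0,0,0],[1,-297,218,-12,0,0,0],[1,-330,242,-14,0,0,0]]]}}

```text
time_s: 0.93
eef_pos: [0.4401, -0.2072, 0.4186]
eef_rot: [180.0, 0.0, -158.1]
contact_force: [0.9, -1.0, -0.5]
width: 0.0854
gripper_force: 0.0
```

{"fn": "arm_command", "kwargs": {"commands": [[[1,-30,22,0,0,0,0],[1,-52,38,0,0,0,0],[1,-64,47,0,0,0,0],[1,-68,50,0,0,0,0],[1,-68,50,0,0,0,0],[1,-68,50,0,0,0,0],[1,-68,50,0,0,0,0],[1,-68,50,0,0,0,0],[1,-68,50,0,0,0,0],[1,-68,50,0,0,0,0]]]}}

```text
time_s: 1.77
eef_pos: [0.4838, -0.1381, 0.4188]
eef_rot: [-180.0, 0.0, -158.2]
contact_force: [-1.2, -0.8, 0.1]
width: 0.0852
gripper_force: 0.0
```

```bash
python3 - <<'E'
from h import *
import pickle
s=telemetry.state();C=cam("wrist");im=eyes.snapshot("wrist");cv2.imwrite("pics/w1.png",im[:,:,::-1]);pickle.dump((C,s),open("w1.pkl","wb"))
print(s["time_s"],s["eef_pos"],s["eef_rot"],s["contact_force"])
m=mask(im,'yellow');print(blobs(m,300)[0])
E
```

```text
1.7667 [ 0.48381364 -0.13812527  0.41881377] [-1.79998644e+02  1.32131435e-02 -1.58184350e+02] [-1.16178762 -0.81830145  0.05201094]
[]
```

View pics/w1.png

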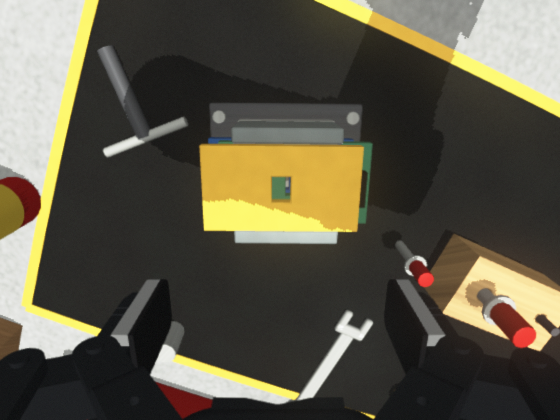

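The wrist view shows the yellow tongue spanning columns 200–365 and rows 143–232, with its hole at (281,188). The bracket bolts are at (219,117) and (353,118), the green tongue's right end is near column 372, and the pin knob is at (525,335). Next I move partway to the pin for a second view.

{"fn": "arm_command", "kwargs": {"commands": [[[1,-16,28,0,0,0,0],[1,-32,56,0,0,0,0],[1,-48,85,0,0,0,0],[1,-64,113,0,0,0,0],[1,-76,135,0,0,0,0],[1,-80,142,0,0,0,0],[1,-80,142,0,0,0,0],[1,-80,142,0,0,0,0],[1,-80,142,0,0,0,0],[1,-80,142,0,0,0,0]]]}}

```text
time_s: 2.65
eef_pos: [0.5054, 0.023, 0.4188]
eef_rot: [-180.0, 0.0, -158.2]
contact_force: [0.9, 0.4, -0.3]
width: 0.0859
gripper_force: 0.0
```

```bash
python3 - <<'E'
from h import *
import pickle
s=telemetry.state();C=cam("wrist");im=eyes.snapshot("wrist");cv2.imwrite("pics/w2.png",im[:,:,::-1]);pickle.dump((C,s),open("w2.pkl","wb"))
print(s["time_s"],s["eef_pos"],s["eef_rot"])
a=cv2.imread("pics/w1.png")[95:250,190:390]
C1=pickle.load(open("w1.pkl","rb"))[0]
print('post in w2',proj(C,[.485,-.137,.09]))
out=np.vstack([cv2.resize(a,(400,310),interpolation=cv2.INTER_CUBIC)])
p=proj(C,[.485,-.137,.08])[0].astype(int);print(p)
x0=max(0,min(360,p[0]-100));y0=max(0,min(265,p[1]-78));print(x0,y0)
b=cv2.resize(im[y0:y0+155,x0:x0+200,::-1],(400,310),interpolation=cv2.INTER_CUBIC)
full=cv2.resize(im[:,:,::-1],(373,280))
o=np.zeros((600,800,3),np.uint8);o[:310,:400]=out;o[:310,400:]=b;o[315:595,:373]=full;cv2.imwrite("pics/m.png",o)
E
```

```text
2.65 [0.50539111 0.02304274 0.4188452 ] [-1.79996785e+02  8.86537045e-03 -1.58204354e+02]
post in w2 [[92.20081458 89.84313605]]
[98 89]
0 11
```

View pics/m.png

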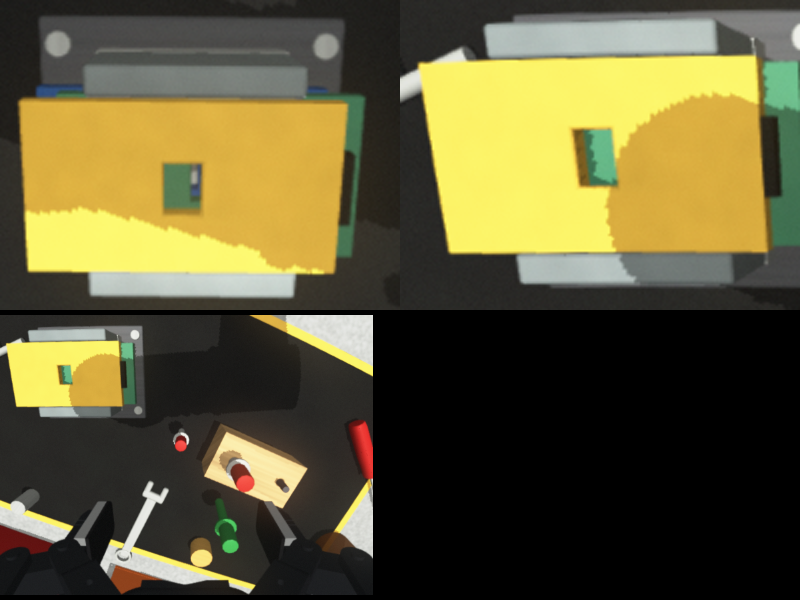

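The crops show the yellow hole spanning w1 columns 271–291 and rows 176–202, with green visible through it and the green tongue's hole edge near column 285. The green right end is near column 372, the blue ends at about 208 and 352, and the bolts at (218.5,116.5) and (353,118). In w2 the right-hand bolts are near (202,30) and (207,142).

```bash
python3 - <<'E'
from h import *
import pickle
C1,s1=pickle.load(open("w1.pkl","rb"));C2,s2=pickle.load(open("w2.pkl","rb"))
i1=cv2.imread("pics/w1.png")[:,:,::-1].copy();i2=cv2.imread("pics/w2.png")[:,:,::-1].copy()
def bolt(im,x,y,r=9):
    g=cv2.cvtColor(im,cv2.COLOR_RGB2GRAY)[y-r:y+r+1,x-r:x+r+1].astype(float)
    t=(np.median(g)+g.max())/2;m=(g>t);yy,xx=np.nonzero(m);return (x-r+xx.mean(),y-r+yy.mean(),int(m.sum()))
b=[bolt(i1,219,117),bolt(i1,353,118),bolt(i2,202,30),bolt(i2,207,142)];print(b)
x,e=tri([(C1,b[1][:2]),(C2,b[2][:2])]);print('bolt',x,e)
zb=x[2]
def tongue(im):
    h,s,v=cv2.split(cv2.cvtColor(im,cv2.COLOR_RGB2HSV));return ((h>17)&(h<34)&(s>130)&(v>90)).astype(np.uint8)
rects=[]
for im,C,box in((i1,C1,(195,370,138,238)),(i2,C2,(0,190,30,145))):
    m=tongue(im);k=np.zeros_like(m);k[box[2]:box[3],box[0]:box[1]]=1;m*=k
    cn=max(cv2.findContours(m,0,1)[0],key=cv2.contourArea)[:,0]
    P=onz(C,cn,.09)[:,:2]*1000;r=cv2.minAreaRect(P.astype(np.float32));print('tongue',r);
    inner=[c for c in cv2.findContours(m,cv2.RETR_CCOMP,1)[0] if 150<cv2.contourArea(c)<2000]
    for c in inner:
        rr=cv2.minAreaRect((onz(C,c[:,0],.09)[:,:2]*1000).astype(np.float32));print('  hole',rr)
    rects.append(r)
# post axes
r=rects[0];a=np.radians(r[2]);a=a if r[1][0]<r[1][1] else a+np.pi/2
ux=np.array([np.cos(a),np.sin(a)]);uy=np.array([-np.sin(a),np.cos(a)]);print('angle x',np.degrees(a))
bb=onz(C1,[b[0][:2],b[1][:2]],zb)[:,:2]*1000;print('bolts u,v',bb@np.c_[ux,uy],'w2',onz(C2,[b[2][:2],b[3][:2]],zb)[:,:2]*1000@np.c_[ux,uy])
f=lambda C,p,z:(onz(C,p,z)[:,:2]*1000@np.c_[ux,uy]).round(1).tolist()
print('tongue c',np.array(r[0])@np.c_[ux,uy],np.array(rects[1][0])@np.c_[ux,uy])
print('base corners z=zb',f(C1,[(210,103.5),(362,104.5)],zb))
print('hole y edges',f(C1,[(271.5,189),(291,189)],.09))
print('green hole edge z.07',f(C1,[(285,185)],.07),'green end',f(C1,[(371.5,144),(366,223)],.07),f(C2,[(200,42.5)],.07))
print('blue ends .05',f(C1,[(208.5,140),(352.5,140)],.05))
print('cheek',f(C1,[(232,128),(343.5,128)],.08),f(C1,[(235,240),(338,240)],.08))
# knob, top
for n,im,C in((1,i1,C1),(2,i2,C2)):
    h,s,v=cv2.split(cv2.cvtColor(im,cv2.COLOR_RGB2HSV));print(n,blobs((((h<8)|(h>172))&(s>150)&(v>60)).astype(np.uint8),60)[0])
E
```

```text
[(np.float64(218.46280991735537), np.float64(116.46280991735537), 121), (np.float64(352.5), np.float64(117.75409836065573), 122), (np.float64(202.02083333333334), np.float64(29.208333333333336), 144), (np.float64(206.95495495495496), np.float64(142.6216216216216), 111)]
bolt [ 0.40986814 -0.08803797  0.01458074] [5.8983808970153284e-05, 5.898380897007254e-05]
tongue ((483.3116455078125, -134.25381469726562), (73.71852111816406, 131.16392517089844), 21.709957122802734)
  hole ((481.95751953125, -134.37188720703125), (19.418094635009766, 16.394399642944336), 21.832157135009766)
tongue ((483.3663635253906, -133.1416778564453), (72.40828704833984, 132.79229736328125), 21.205381393432617)
  hole ((482.4169006347656, -131.44610595703125), (22.249469757080078, 13.167808532714844), 21.601486206054688)
angle x 21.709957122802734
bolts u,v [[ 347.29128292 -363.25669818]
 [ 348.17820409 -233.37777444]] w2 [[ 348.28113313 -233.43547505]
 [ 452.22348764 -234.03869705]]
tongue c [ 399.36793975 -303.51191434] [ 399.83016508 -302.4989039 ]
base corners z=zb [[335.0, -370.9], [335.6, -224.9]]
hole y edges [[399.3, -310.9], [399.2, -294.9]]
green hole edge z.07 [[401.1, -299.5]] green end [[365.2, -226.8], [436.3, -226.2]] [[365.2, -225.2]]
blue ends .05 [[365.0, -367.6], [364.7, -239.1]]
cheek [[351.2, -342.7], [350.9, -252.9]] [[448.8, -343.4], [448.6, -252.4]]
1 [([24.3, 195.7], [0, 177, 40, 49, 831]), ([421.6, 274.0], [410, 261, 24, 27, 397]), ([513.2, 325.4], [491, 303, 45, 46, 1119]), ([184.6, 400.7], [156, 383, 56, 36, 863])]
2 [([544.3, 197.2], [524, 157, 36, 89, 2125]), ([271.1, 193.1], [263, 181, 18, 24, 334]), ([363.5, 244.6], [347, 223, 35, 43, 996]), ([31.1, 339.6], [0, 316, 79, 44, 1840])]
```

```bash
python3 - <<'E'
from h import *
import pickle
C1,s1=pickle.load(open("w1.pkl","rb"));C2,s2=pickle.load(open("w2.pkl","rb"))
x,e=tri([(C1,(513.2,325.4)),(C2,(363.5,244.6))]);print('knob',x,e)
# top disc: brightest red part
for n,C in((1,C1),(2,C2)):
    im=cv2.imread(f"pics/w{n}.png")[:,:,::-1].copy();h,s,v=cv2.split(cv2.cvtColor(im,cv2.COLOR_RGB2HSV))
    m=(((h<8)|(h>172))&(s>150)&(v>210)).astype(np.uint8);print(blobs(m,60)[0])
    q=proj(C,[[x[0],x[1],.109],[x[0],x[1],.129],[x[0],x[1],.06]]);print(q.round(1).tolist())
t=np.array([x[0],x[1],.40]);print(totool(t-telemetry.state()["eef_pos"]))
E
```

```text
knob [0.51744628 0.10363858 0.11045404] [0.00019445779816179646, 0.0001944577981617824]
[([425.5, 279.4], [419, 273, 14, 14, 152]), ([524.3, 336.8], [514, 327, 22, 20, 339])]
[[512.2, 324.6], [525.3, 338.5], [484.9, 295.9]]
[([550.3, 197.3], [536, 162, 24, 83, 925]), ([271.1, 195.7], [263, 188, 17, 16, 203]), ([368.1, 252.6], [355, 241, 27, 25, 507])]
[[363.2, 243.7], [368.9, 254.3], [351.9, 222.4]]
[-41.11149407  70.34159317  18.86179584]
```

{"fn": "arm_command", "kwargs": {"commands": [[[0.3,-18,31,0,0,0,0.008],[0.3,-34,59,0,0,0,0.008],[0.2,-41,70,10,0,0,0.008],[0.2,-41,70,40,0,0,0.008],[0.2,-41,70,70,0,0,0.008],[0.2,-41,70,95,0,0,0.008],[0.2,-41,70,105,0,0,0.008],[0.2,-41,70,105,0,0,0.008],[0.2,-41,70,105,0,0,0.008],[0.2,-41,70,105,0,0,0.008]]]}}

```text
time_s: 3.53
eef_pos: [0.5179, 0.1041, 0.316]
eef_rot: [-180.0, 0.2, -158.6]
contact_force: [0.2, 0.0, 0.1]
width: 0.0513
gripper_force: 0.0
```

```bash
python3 - <<'E'
from h import *
s=telemetry.state();C=cam("wrist");im=eyes.snapshot("wrist");cv2.imwrite("pics/w3.png",im[:,:,::-1])
print(s["time_s"],s["eef_pos"],s["eef_rot"],s["width"])
h,ss,v=cv2.split(cv2.cvtColor(im,cv2.COLOR_RGB2HSV))
for b in blobs((((h<8)|(h>172))&(ss>150)&(v>60)).astype(np.uint8),200)[0]:print(b, onz(C,[b[0]],.129))
print(proj(C,[[.517,.1033,.129],[.517,.1033,.109]]),totool(np.array([.517,.1033,.267])-s["eef_pos"]))
E
```

```text
3.5333 [0.51790858 0.10405946 0.31600417] [-179.98354105    0.18129702 -158.60208609] 0.05133675945705899
([547.8, 167.7], [528, 124, 32, 120, 2261]) [[0.43029436 0.19711278 0.129     ]]
([145.5, 171.7], [127, 155, 39, 34, 901]) [[0.49562071 0.03659894 0.129     ]]
([273.3, 251.6], [250, 217, 46, 69, 2522]) [[0.510321   0.10048328 0.129     ]]
[[273.76218931 265.98788531]
 [274.16274828 247.8514725 ]] [ 1.29078858 -0.37577182 49.00004058]
```

View pics/w3.png

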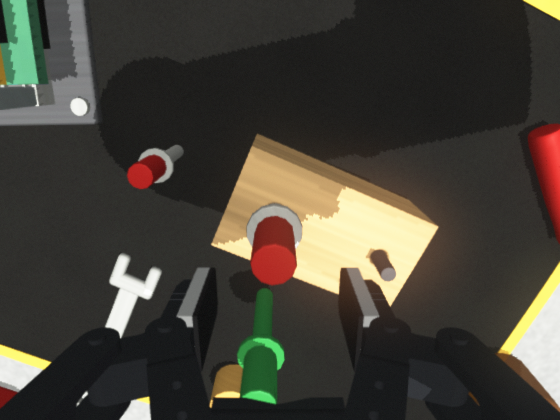

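The wrist view shows the red knob at (273,260) centred between the fingers. The punch at (382,264) is outside the finger line and the green pin is well ahead of it. I'll descend, close and lift slightly.

{"fn": "arm_command", "kwargs": {"commands": [[[0.2,1,0,15,0,0,0],[0.2,1,0,30,0,0,0],[0.2,1,0,42,0,0,0],[0.2,1,0,49,0,0,0],[0.2,1,0,49,0,0,0],[-1,1,0,49,0,0,0],[-1,1,0,49,0,0,0],[-1,1,0,49,0,0,0],[-1,1,0,49,0,0,0],[-1,1,0,49,0,0,0]]]}}

```text
time_s: 4.42
eef_pos: [0.5169, 0.1037, 0.2661]
eef_rot: [-179.9, 0.1, -158.6]
contact_force: [0.7, -2.5, 3.8]
width: 0.0203
gripper_force: 58.7
```

{"fn": "arm_command", "kwargs": {"commands": [[[-1,0,0,0,0,0,0],[-1,0,0,0,0,0,0],[-1,0,0,0,0,0,0],[-1,0,0,0,0,0,0],[-1,0,0,0,0,0,0],[-1,0,0,0,0,0,0],[-1,0,0,0,0,0,0],[-1,0,0,0,0,0,0],[-1,0,0,0,0,0,0],[-1,0,0,0,0,0,0]]]}}

```text
time_s: 5.25
eef_pos: [0.5169, 0.1038, 0.266]
eef_rot: [-179.9, 0.1, -158.6]
contact_force: [0.9, -3.3, 5.2]
width: 0.0206
gripper_force: 58.7
```

{"fn": "arm_command", "kwargs": {"commands": [[[-1,0,0,-4,0,0,0],[-1,0,0,-14,0,0,0],[-1,0,0,-32,0,0,0],[-1,0,0,-54,0,0,0],[-1,0,0,-76,0,0,0],[-1,0,0,-98,0,0,0],[-1,0,0,-114,0,0,0],[-1,0,0,-120,0,0,0],[-1,0,0,-120,0,0,0],[-1,0,0,-120,0,0,0]]]}}

```text
time_s: 6.08
eef_pos: [0.5163, 0.1043, 0.3832]
eef_rot: [179.9, -0.1, -158.6]
contact_force: [-0.8, 0.1, -1.5]
width: 0.0203
gripper_force: 59.2
```

{"fn": "arm_command", "kwargs": {"commands": [[[-1,10,-17,0,0,0,0],[-1,26,-46,0,0,0,0],[-1,42,-75,0,0,0,0],[-1,58,-104,0,0,0,0],[-1,74,-133,0,0,0,0],[-1,90,-162,0,0,0,0],[-1,106,-189,0,0,0,0],[-1,116,-206,0,0,0,0],[-1,118,-209,0,0,0,0],[-1,118,-209,0,0,0,0]]]}}

```text
time_s: 6.92
eef_pos: [0.4826, -0.1346, 0.3828]
eef_rot: [179.9, -0.1, -158.7]
contact_force: [0.3, 0.3, -0.8]
width: 0.0204
gripper_force: 59.3
```

{"fn": "arm_command", "kwargs": {"commands": [[[-1,0,0,5,0,0,0],[-1,0,0,14,0,0,0],[-1,0,0,20,0,0,0],[-1,0,0,20,0,0,0],[-1,0,0,20,0,0,0],[-1,0,0,20,0,0,0],[-1,0,0,20,0,0,0],[-1,0,0,20,0,0,0],[-1,0,0,20,0,0,0],[-1,0,0,20,0,0,0]]]}}

```text
time_s: 7.75
eef_pos: [0.483, -0.1337, 0.3649]
eef_rot: [-180.0, 0.0, -158.6]
contact_force: [0.5, 0.3, -1.4]
width: 0.0206
gripper_force: 59.3
```

```bash
python3 - <<'E'
from h import *
import pickle
s=telemetry.state();C=cam("wrist");im=eyes.snapshot("wrist");cv2.imwrite("pics/w4.png",im[:,:,::-1]);pickle.dump((C,s),open("w4.pkl","wb"))
for k in("time_s","eef_pos","eef_rot","contact_force","wrist_torque","width"):print(k,np.round(s[k],4))
Rt=R.from_euler('xyz',s["eef_rot"],degrees=True);g=s["eef_pos"]+Rt.apply([[0,0,.258],[0,0,.157],[0,0,.182]])
print('pred tip',g[0],proj(C,g).round(1).tolist(),'socket top',proj(C,[.4818,-.1292,.09]))
E
```

```text
time_s 7.75
eef_pos [ 0.483  -0.1337  0.3649]
eef_rot [-1.799982e+02  1.950000e-02 -1.585839e+02]
contact_force [ 0.4782  0.3313 -1.4234]
wrist_torque [ 0.0225  0.0849 -0.059 ]
width 0.0206
pred tip [ 0.48305273 -0.13370289  0.10691232] [[275.4, 217.4], [273.8, 305.6], [274.4, 274.5]] socket top [[282.33808463 209.64187793]]
```

View pics/w4.png

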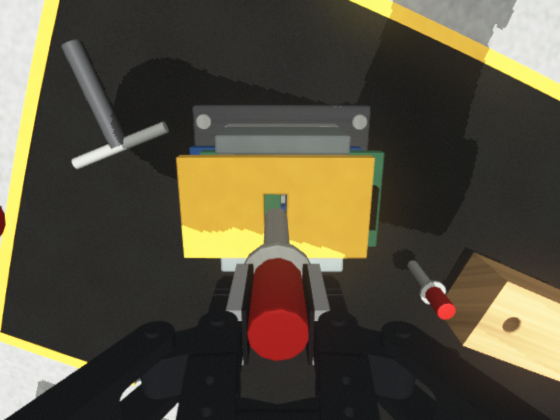

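The pin hangs vertically, with its nose at about (276,212) over the yellow hole at columns 264–287 and rows from 194. I'll check the alignment numerically.

```bash
python3 - <<'E'
from h import *
import pickle
C,s=pickle.load(open("w4.pkl","rb"));im=cv2.imread("pics/w4.png")[:,:,::-1]
for r in(197,202,206,210,214,218,224,230,236):print(r,[tuple(int(c) for c in im[r,x]) for x in range(258,294,2)])
print([tuple(int(c) for c in im[y,270]) for y in range(188,216,2)])
p=s["eef_pos"]
for dv in(-2,0,2):
    q=[p[0]-.3641*dv/1000,p[1]+.9314*dv/1000];print(dv,proj(C,[[*q,.107],[*q,.09],[*q,.12]]).round(1).tolist())
print('yellow hole',[onz(C,[(c,200)],.09).round(4).tolist() for c in(263.5,287)])
E
```

```text
197 [(223, 178, 66), (225, 181, 67), (211, 168, 62), (113, 115, 61), (85, 127, 89), (83, 126, 88), (83, 126, 89), (83, 125, 88), (85, 126, 89), (84, 124, 86), (83, 124, 87), (90, 116, 85), (169, 168, 156), (163, 161, 152), (95, 92, 84), (212, 168, 63), (228, 184, 69), (228, 183, 68)]
202 [(225, 181, 68), (225, 181, 68), (213, 169, 62), (115, 118, 61), (84, 126, 88), (85, 125, 87), (84, 125, 88), (83, 124, 87), (84, 125, 89), (83, 124, 87), (83, 124, 87), (89, 115, 85), (150, 152, 145), (142, 146, 142), (105, 97, 71), (214, 169, 62), (228, 183, 68), (228, 183, 69)]
206 [(226, 181, 68), (225, 180, 66), (216, 172, 64), (115, 116, 59), (84, 123, 87), (85, 125, 88), (85, 125, 87), (84, 124, 87), (83, 123, 86), (85, 124, 88), (84, 124, 87), (76, 108, 80), (63, 76, 106), (64, 77, 107), (109, 101, 73), (215, 170, 64), (227, 183, 68), (227, 183, 69)]
210 [(227, 182, 68), (226, 183, 69), (217, 173, 64), (115, 116, 58), (84, 124, 86), (97, 115, 89), (111, 109, 96), (111, 106, 95), (111, 106, 94), (113, 109, 97), (114, 110, 99), (114, 111, 100), (114, 113, 108), (73, 92, 116), (124, 114, 75), (2
[... 1252 characters left out ...]
4), (253, 247, 110), (137, 126, 86), (105, 101, 90), (110, 106, 95), (112, 109, 98), (110, 105, 95), (110, 106, 95), (112, 108, 96), (110, 106, 97), (114, 111, 100), (111, 108, 96), (110, 106, 94), (104, 100, 88), (123, 109, 83), (227, 184, 70), (227, 183, 69)]
[(226, 182, 68), (226, 181, 68), (221, 178, 67), (123, 132, 73), (85, 128, 90), (85, 126, 89), (84, 125, 88), (84, 125, 88), (84, 125, 87), (85, 125, 87), (90, 121, 89), (111, 109, 96), (111, 108, 95), (111, 108, 95)]
-2 [[272.2, 217.3], [272.6, 208.8], [271.9, 224.5]]
0 [[275.4, 217.3], [275.5, 208.9], [275.2, 224.5]]
2 [[278.5, 217.3], [278.5, 208.9], [278.6, 224.5]]
yellow hole [[[0.4801, -0.1436, 0.09]], [[0.4743, -0.1288, 0.09]]]
```

{"fn": "arm_command", "kwargs": {"commands": [[[-1,0,0,4,0,0,0],[-1,0,0,8,0,0,0],[-1,0,0,12,0,0,0],[-1,0,0,15,0,0,0],[-1,0,0,17,0,0,0],[-1,0,0,18,0,0,0],[-1,0,0,19,0,0,0],[-1,0,0,19,0,0,0],[-1,0,0,19,0,0,0],[-1,0,0,19,0,0,0]]]}}

```text
time_s: 8.63
eef_pos: [0.483, -0.1337, 0.3459]
eef_rot: [-180.0, 0.0, -158.6]
contact_force: [0.4, -0.3, -1.0]
width: 0.0205
gripper_force: 59.3
```

{"fn": "arm_command", "kwargs": {"commands": [[[-1,0,0,1,0,0,0],[-1,0,0,1.5,0,0,0],[-1,0,0,2,0,0,0],[-1,0,0,2.5,0,0,0],[-1,0,0,3,0,0,0],[-1,0,0,3.5,0,0,0],[-1,0,0,4,0,0,0],[-1,0,0,4,0,0,0],[-1,0,0,4,0,0,0],[-1,0,0,4,0,0,0]]]}}

```text
time_s: 9.47
eef_pos: [0.483, -0.1337, 0.3417]
eef_rot: [180.0, 0.0, -158.6]
contact_force: [-0.2, -0.5, -1.8]
width: 0.0207
gripper_force: 59.3
```

{"fn": "arm_command", "kwargs": {"commands": [[[-1,0,0,3,0,0,0],[-1,0,0,6,0,0,0],[-1,0,0,8,0,0,0],[-1,0,0,9,0,0,0],[-1,0,2,9,0,0,0],[-1,0,4,9,0,0,0],[-1,0,6,9,0,0,0],[-1,0,8,9,0,0,0],[-1,0,9,9,0,0,0],[-1,0,9,9,0,0,0]]]}}

```text
time_s: 10.3
eef_pos: [0.4796, -0.1251, 0.3328]
eef_rot: [180.0, 0.0, -158.6]
contact_force: [-0.0, -1.3, -1.4]
width: 0.0207
gripper_force: 59.2
```

{"fn": "arm_command", "kwargs": {"commands": [[[-1,0,1,0,0,0,0],[-1,0,2,0,0,0,0],[-1,0,2.5,0,0,0,0],[-1,0,2.5,0,0,0,0],[-1,0,2.5,1,0,0,0],[-1,0,2.5,2,0,0,0],[-1,0,2.5,3,0,0,0],[-1,0,2.5,4,0,0,0],[-1,0,2.5,4.5,0,0,0],[-1,0,2.5,4.5,0,0,0]]]}}

```text
time_s: 11.13
eef_pos: [0.4788, -0.123, 0.328]
eef_rot: [180.0, -0.0, -158.6]
contact_force: [-0.4, -0.8, -0.6]
width: 0.0208
gripper_force: 59.2
```

{"fn": "arm_command", "kwargs": {"commands": [[[-1,0,0,0.3,0,0,0],[-1,0,0,0.6,0,0,0],[-1,0,0,0.9,0,0,0],[-1,0,0,1.2,0,0,0],[-1,0,0,1.5,0,0,0],[-1,0,0,1.8,0,0,0],[-1,0,0,2,0,0,0],[-1,0,0,2,0,0,0],[-1,0,0,2,0,0,0],[-1,0,0,2,0,0,0]]]}}

```text
time_s: 11.97
eef_pos: [0.4787, -0.123, 0.3262]
eef_rot: [180.0, -0.0, -158.6]
contact_force: [0.4, -2.0, -0.4]
width: 0.0207
gripper_force: 59.2
```

{"fn": "arm_command", "kwargs": {"commands": [[[-1,0,0,0.4,0,0,0],[-1,0,0,0.8,0,0,0],[-1,0,0,1.2,0,0,0],[-1,0,0,1.6,0,0,0],[-1,0,0,2,0,0,0],[-1,0,0,2.5,0,0,0],[-1,0,0,3,0,0,0],[-1,0,0,3,0,0,0],[-1,0,0,3,0,0,0],[-1,0,0,3,0,0,0]]]}}

```text
time_s: 12.8
eef_pos: [0.4788, -0.123, 0.3231]
eef_rot: [180.0, -0.0, -158.6]
contact_force: [0.9, -2.0, -1.1]
width: 0.0202
gripper_force: 59.2
```

{"fn": "arm_command", "kwargs": {"commands": [[[-1,0,0,2,0,0,0],[-1,0,0,4,0,0,0],[-1,0,0,6,0,0,0],[-1,0,0,8,0,0,0],[-1,0,0,10,0,0,0],[-1,0,-2,10,0,0,0],[-1,0,-4,10,0,0,0],[-1,0,-6,10,0,0,0],[-1,0,-7,10,0,0,0],[-1,0,-7,10,0,0,0]]]}}

```text
time_s: 13.63
eef_pos: [0.4812, -0.1295, 0.3124]
eef_rot: [179.9, -0.1, -158.6]
contact_force: [-0.8, 3.4, -3.0]
width: 0.0204
gripper_force: 58.9
```

{"fn": "arm_command", "kwargs": {"commands": [[[-1,0,-2,0,0,0,0],[-1,0,-4,0,0,0,0],[-1,0,-5,0,0,0,0],[-1,0,-5,0,0,0,0],[-1,0,-5,1,0,0,0],[-1,0,-5,2,0,0,0],[-1,0,-5,3,0,0,0],[-1,0,-5,4,0,0,0],[-1,0,-5,5,0,0,0],[-1,0,-5,5,0,0,0]]]}}

```text
time_s: 14.47
eef_pos: [0.4832, -0.1343, 0.3081]
eef_rot: [-180.0, 0.0, -158.6]
contact_force: [0.0, -0.3, -1.1]
width: 0.0205
gripper_force: 59.2
```

{"fn": "arm_command", "kwargs": {"commands": [[[-1,0,0,0.3,0,0,0],[-1,0,0,0.6,0,0,0],[-1,0,0,0.9,0,0,0],[-1,0,0,1.2,0,0,0],[-1,0,0,1.5,0,0,0],[-1,0,0,1.8,0,0,0],[-1,0,0,2,0,0,0],[-1,0,0,2,0,0,0],[-1,0,0,2,0,0,0],[-1,0,0,2,0,0,0]]]}}

```text
time_s: 15.3
eef_pos: [0.4831, -0.1342, 0.3062]
eef_rot: [180.0, -0.0, -158.6]
contact_force: [-0.4, -0.9, -1.9]
width: 0.0203
gripper_force: 59.2
```

{"fn": "arm_command", "kwargs": {"commands": [[[-1,0,0,0.2,0,0,0],[-1,0,0,0.4,0,0,0],[-1,0,0,0.6,0,0,0],[-1,0,0,0.8,0,0,0],[-1,0,0,1,0,0,0],[-1,0,0,1.2,0,0,0],[-1,0,0,1.5,0,0,0],[-1,0,0,1.5,0,0,0],[-1,0,0,1.5,0,0,0],[-1,0,0,1.5,0,0,0]]]}}

```text
time_s: 16.13
eef_pos: [0.4831, -0.1342, 0.3047]
eef_rot: [180.0, -0.0, -158.6]
contact_force: [0.6, -0.1, -2.5]
width: 0.0208
gripper_force: 59.2
```

{"fn": "arm_command", "kwargs": {"commands": [[[-1,0,0,1,0,0,0],[-1,0,0,2,0,0,0],[-1,0,0,4,0,0,0],[-1,0,0,6,0,0,0],[-1,0,0,8,0,0,0],[-1,0,0,10,0,0,0],[-1,0,1.5,10,0,0,0],[-1,0,3,10,0,0,0],[-1,0,4,10,0,0,0],[-1,0,4,10,0,0,0]]]}}

```text
time_s: 16.97
eef_pos: [0.4816, -0.1306, 0.2945]
eef_rot: [-180.0, -0.0, -158.6]
contact_force: [2.0, -4.2, -5.0]
width: 0.0207
gripper_force: 59.4
```

```bash
python3 - <<'E'
from h import *
import pickle
a=np.radians(21.35);U=np.array([[np.cos(a),-np.sin(a)],[np.sin(a),np.cos(a)]])
def bolt(im,x,y,r=9):
    g=cv2.cvtColor(im,cv2.COLOR_RGB2GRAY)[y-r:y+r+1,x-r:x+r+1].astype(float)
    yy,xx=np.nonzero(g>(np.median(g)+g.max())/2);return (x-r+xx.mean(),y-r+yy.mean())
for n,p in((1,[(219,117),(353,118)]),(2,[(202,30),(207,142)]),(4,[(204,121),(360,121)])):
    C,s=pickle.load(open(f"w{n}.pkl","rb"));im=cv2.imread(f"pics/w{n}.png")[:,:,::-1].copy()
    q=onz(C,[bolt(im,*k) for k in p],.0146)[:,:2]*1000@U;print(n,q.round(1).tolist(),'mid',q.mean(0).round(2))
print('nominal socket',np.array([481.8,-129.2])@U)
s=telemetry.state();print('now',s["eef_pos"][:2]*1000@U,s["eef_pos"][2],s["contact_force"])
E
```

```text
1 [[349.6, -361.1], [349.6, -231.2]] mid [ 349.6  -296.13]
2 [[349.7, -231.2], [453.7, -231.2]] mid [ 401.71 -231.21]
4 [[349.6, -361.1], [349.7, -231.2]] mid [ 349.63 -296.14]
nominal socket [ 401.69884597 -295.73961038]
now [ 400.99962814 -296.95510162] 0.29452670251984076 [ 2.03102083 -4.15435535 -5.0234816 ]
```

{"fn": "arm_command", "kwargs": {"commands": [[[-1,-0.3,0.4,0,0,0,0],[-1,-0.5,0.8,0,0,0,0],[-1,-0.5,0.8,1,0,0,0],[-1,-0.5,0.8,2,0,0,0],[-1,-0.5,0.8,3,0,0,0],[-1,-0.5,0.8,4,0,0,0],[-1,-0.5,0.8,5,0,0,0],[-1,-0.5,0.8,6,0,0,0],[-1,-0.5,0.8,6.5,0,0,0],[-1,-0.5,0.8,6.5,0,0,0]]]}}

```text
time_s: 17.8
eef_pos: [0.482, -0.1296, 0.2884]
eef_rot: [-180.0, 0.0, -158.6]
contact_force: [1.7, -3.3, 1.3]
width: 0.0207
gripper_force: 60.1
```

{"fn": "arm_command", "kwargs": {"commands": [[[-1,0,0,0.3,0,0,0],[-1,0,0,0.6,0,0,0],[-1,0,0,0.9,0,0,0],[-1,0,0,1.2,0,0,0],[-1,0,0,1.5,0,0,0],[-1,0,0,1.8,0,0,0],[-1,0,0,2,0,0,0],[-1,0,0,2,0,0,0],[-1,0,0,2,0,0,0],[-1,0,0,2,0,0,0]]]}}

```text
time_s: 18.63
eef_pos: [0.4818, -0.1295, 0.2861]
eef_rot: [180.0, -0.0, -158.6]
contact_force: [2.2, -3.4, 1.0]
width: 0.0208
gripper_force: 60.1
```

{"fn": "arm_command", "kwargs": {"commands": [[[-1,0,0,0.4,0,0,0],[-1,0,0,0.8,0,0,0],[-1,0,0,1.2,0,0,0],[-1,0,0,1.6,0,0,0],[-1,0,0,2,0,0,0],[-1,0,0,2.5,0,0,0],[-1,0,0,3,0,0,0],[-1,0,0,3,0,0,0],[-1,0,0,3,0,0,0],[-1,0,0,3,0,0,0]]]}}

```text
time_s: 19.47
eef_pos: [0.4818, -0.1295, 0.2831]
eef_rot: [180.0, -0.0, -158.6]
contact_force: [1.9, -4.8, -0.2]
width: 0.0207
gripper_force: 60.1
```

{"fn": "arm_command", "kwargs": {"commands": [[[-1,0,0,1,0,0,0],[-1,0,0,2,0,0,0],[-1,0,0,3,0,0,0],[-1,0,0,4,0,0,0],[-1,0,0,5,0,0,0],[-1,0,0,6,0,0,0],[-1,0,0,7,0,0,0],[-1,0,0,8,0,0,0],[-1,0,0,8.5,0,0,0],[-1,0,0,8.5,0,0,0]]]}}

```text
time_s: 20.3
eef_pos: [0.4818, -0.1295, 0.2745]
eef_rot: [180.0, -0.0, -158.6]
contact_force: [2.5, -4.0, 0.2]
width: 0.0204
gripper_force: 60.1
```

{"fn": "arm_command", "kwargs": {"commands": [[[-1,0,0,0.2,0,0,0],[-1,0,0,0.4,0,0,0],[-1,0,0,0.6,0,0,0],[-1,0,0,0.8,0,0,0],[-1,0,0,1,0,0,0],[-1,0,0,1.2,0,0,0],[-1,0,0,1.5,0,0,0],[-1,0,0,1.5,0,0,0],[-1,0,0,1.5,0,0,0],[-1,0,0,1.5,0,0,0]]]}}

```text
time_s: 21.13
eef_pos: [0.4818, -0.1295, 0.2731]
eef_rot: [180.0, -0.0, -158.6]
contact_force: [2.0, -3.5, 0.3]
width: 0.0206
gripper_force: 60.2
```

{"fn": "arm_command", "kwargs": {"commands": [[[-1,0,0,0.1,0,0,0],[-1,0,0,0.2,0,0,0],[-1,0,0,0.4,0,0,0],[-1,0,0,0.6,0,0,0],[-1,0,0,0.8,0,0,0],[-1,0,0,1,0,0,0],[-1,0,0,1,0,0,0],[-1,0,0,1,0,0,0],[-1,0,0,1,0,0,0],[-1,0,0,1,0,0,0]]]}}

```text
time_s: 21.97
eef_pos: [0.4818, -0.1295, 0.2723]
eef_rot: [180.0, 0.0, -158.6]
contact_force: [0.2, -3.7, 2.1]
width: 0.0206
gripper_force: 60.3
```

{"fn": "arm_command", "kwargs": {"commands": [[[-1,0,0,0.1,0,0,0],[-1,0,0,0.2,0,0,0],[-1,0,0,0.3,0,0,0],[-1,0,0,0.4,0,0,0],[-1,0,0,0.5,0,0,0],[-1,0,0,0.5,0,0,0],[-1,0,0,0.5,0,0,0],[-1,0,0,0.5,0,0,0],[-1,0,0,0.5,0,0,0],[-1,0,0,0.5,0,0,0]]]}}

```text
time_s: 22.8
eef_pos: [0.4818, -0.1295, 0.2722]
eef_rot: [-180.0, 0.0, -158.6]
contact_force: [-1.2, -3.1, 5.0]
width: 0.0209
gripper_force: 60.5
```

{"fn": "arm_command", "kwargs": {"commands": [[[-1,0,0,0.3,0,0,0],[-1,0,0,0.6,0,0,0],[-1,0,0,0.6,0,0,0],[-0.3,0,0,0.3,0,0,0],[0.2,0,0,0,0,0,0],[0.2,0,0,0,0,0,0],[0.2,0,0,0,0,0,0],[0.2,0,0,0,0,0,0],[0.2,0,0,0,0,0,0],[0.2,0,0,0,0,0,0]]]}}

```text
time_s: 23.63
eef_pos: [0.4818, -0.1295, 0.2715]
eef_rot: [180.0, -0.0, -158.6]
contact_force: [-0.0, -0.2, -0.1]
width: 0.0513
gripper_force: 0.0
```

{"fn": "arm_command", "kwargs": {"commands": [[[0.2,0,0,-5,0,0,0],[0.2,0,0,-15,0,0,0],[0.2,0,0,-30,0,0,0],[0.2,0,0,-50,0,0,0],[0.2,0,0,-70,0,0,0],[0.2,0,0,-90,0,0,0],[0.2,0,0,-105,0,0,0],[0.2,0,0,-110,0,0,0],[0.2,0,0,-110,0,0,0],[0.2,0,0,-110,0,0,0]]]}}

```text
time_s: 24.47
eef_pos: [0.4818, -0.1294, 0.3813]
eef_rot: [180.0, -0.0, -158.6]
contact_force: [0.2, 0.3, -0.6]
width: 0.0511
gripper_force: 0.0
```

```bash
python3 - <<'E'
from h import *
import pickle
s=telemetry.state();C=cam("wrist");im=eyes.snapshot("wrist");cv2.imwrite("pics/w5.png",im[:,:,::-1])
print(s["time_s"],s["eef_pos"],s["contact_force"])
h,ss,v=cv2.split(cv2.cvtColor(im,cv2.COLOR_RGB2HSV))
print(blobs((((h<8)|(h>172))&(ss>150)&(v>60)).astype(np.uint8),400)[0])
x=[.4821,-.1296];a=np.linspace(0,6.28,60)
ring=lambda r,z:np.c_[x[0]+r*np.cos(a),x[1]+r*np.sin(a),np.full(60,z)]
for nm,r,z in(('knob top',.011,.135),('collar bottom',.016,.09),('collar top',.016,.095)):
    q=proj(C,ring(r,z));print(nm,q.min(0).round(1),q.max(0).round(1))
E
```

```text
24.4667 [ 0.48179039 -0.12943769  0.38132837] [ 0.24366196  0.25791199 -0.58621755]
[([276.8, 214.0], [261, 190, 34, 48, 1281]), ([427.7, 292.7], [415, 277, 27, 31, 515])]
knob top [256.5 207. ] [292.6 240.8]
collar bottom [252.9 180.6] [297.2 222.9]
collar top [252.5 182.3] [297.5 225.3]
```

View pics/w5.png

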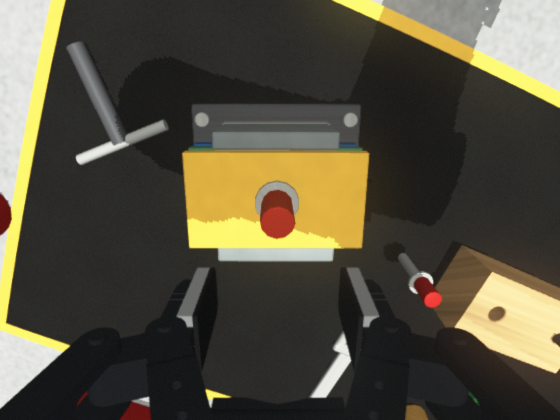

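```bash
python3 - <<'E'
from h import *
C=cam("wrist");Cs=cam("scene");im=eyes.snapshot("scene");w=cv2.imread("pics/w5.png")[:,:,::-1]
r=[b for b in blobs(mask(im,'red'),20)[0] if 240<b[0][0]<310 and b[0][1]<190];print(r)
print(tri([(Cs,r[0][0]),(C,(276.8,214.0))]))
q=proj(Cs,[[.4821,-.1296,z] for z in(.135,.115,.095,.09)]);print(q.round(1).tolist())
o=np.hstack([cv2.resize(im[130:220,225:325,::-1],(400,360),interpolation=cv2.INTER_CUBIC),cv2.resize(w[165:255,227:327,::-1],(400,360),interpolation=cv2.INTER_CUBIC)]);cv2.imwrite("pics/m5.png",o)
E
```

```text
[([275.8, 154.4], [272, 147, 8, 16, 115])]
(array([ 0.48084758, -0.12930402,  0.11826154]), [0.0007580888134294932, 0.0007580888134295884])
[[275.5, 149.6], [275.7, 155.6], [275.9, 161.5], [275.9, 162.9]]
```

View pics/m5.png

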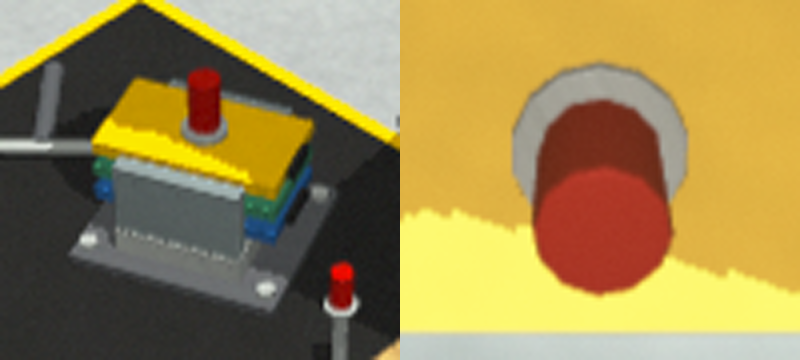

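The crops show the collar flat on the yellow tongue, with its centre and the knob on the same column, so the pin is upright. All three tongues are lined up and the gripper is clear.

```bash
python3 -c "
from plant import arm
print(arm.sign_off())"
```

```text
the job is handed in; nothing more can be done
None
```

The lock pin is threaded through all three tongues and into the socket, with its collar flat on the yellow tongue and the gripper clear; the job was handed in at about 24.5 s of the 64 s allowed, and no verdict came back.

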